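# Lock a quarter-turn stud in a T-slot and bring it up to the buried stop

## Robot

A 7-joint arm with a two-finger parallel gripper is mounted at the origin on the work surface. World frame = base frame: x ahead of the robot, y to its left, z up, the work surface at z = 0. Lengths are in m, angles in degrees, forces in N, time in s.
With the tool pointing down it reaches from about 0.425 to 1.025 m from the base axis. Payload 9.4 kg.
Tool frame: the origin (TCP) lies where the fingers leave the gripper's body, on its centre line; the fingertips stand 73 mm ahead of it and the grasp point (between the pads) lies 54 mm ahead of it; x points along the fingers, y is the direction in which the jaws open and shut, and the axes are right-handed (so a half turn about x gives the same grasp; the last joint's range is limited). The gripper opens to 85 mm and grips with 20 to 120 N. Pads are 22 mm wide; open, the fingers measure 114 mm over their backs; the gripper's body (76 mm by 85 mm) begins 54 mm behind the grasp point. The pads swing forward as they close: fully open they stand 13 mm farther back than shut.
Start: joints at [72.897, 34.337, -0.143, 91.639, 0.103, 54.024, -4.572], TCP at [0.159, -0.707, 0.304] pointing down, gripper open.
Joint ranges: [-147.43, 147.43], [-19.82, 112.94], [-74.19, 73.91], [6.32, 146.72], [-59.91, 239.91], [6.04, 106.73], [-150.56, 150.56]. Speed limits (degrees/s): [127.2, 127.2, 172.46, 172.46, 180, 180, 180].

## Interface

Orientations are given as a 3x3 rotation matrix whose columns are the frame's x, y, z axes.
In Python, from cell import env gives the robot as it stands. Calls block until the motion is done:
- env.move_to(position, orientation): joint-space move of the TCP to a pose.
- env.servo_line(position, feed=0.15, attitude=None): straight line of the TCP; attitude=None keeps the orientation; feed is the mean speed in m/s.
- env.goto_joints(angles): joint-space move.
- env.set_gripper(opening, grasp_force=None): opening from 0.0 (shut) to 1.0 (fully open); grasp_force is the grip in N (None keeps the last); returns when the fingers have stopped.
- env.hold(seconds).
- env.inverse_kinematics(position, orientation): joint angles nearest the present ones, or None.
- env.camera(name): name is "side" or "top"; returns the picture (400x640x3 uint8, red, green, blue); there is no depth.
- env.camera_model(name): a dict with "mtx" (3x3 intrinsics, pixels), "rvec" (rotation vector, rad) and "tvec" (3), from world to camera coordinates, as OpenCV has them. Camera axes: x right, y down, z forward; pixel columns grow to the right and rows downward; lengths in m; the calibration is good to about 2 mm. A picture is of the moment at which its call begins. camera_model takes no time and is no camera call.
A pose or a line that the arm cannot do raises env.Unreachable and nothing moves.
- env.sign_off(): hands the job in, once; it reports no verdict.
Readings, each from a call of its own:
- env.current_time(): time.
- env.current_joint_positions(): joint angles.
- env.current_joint_velocities(): joint speeds.
- env.current_effort(): joint torques, N m.
- env.current_eef_pos(): TCP position.
- env.current_tcp_rot(): TCP orientation.
- env.current_ft_force(): force on the tool from outside, world axes, zero at the start.
- env.current_moment(): the same for the moment, N m.
- env.current_gripper_width(): opening from 0.0 (shut) to 1.0 (fully open).
Only numpy, scipy, OpenCV 4.12 (cv2) and the standard library are available. Lean on these libraries where they do the work, as an engineer would, in place of code of your own. Each camera call takes 0.05 s, during which the arm holds its last target.

## Task

Take the orange-handled clamping stud out of the wooden rack and drop its foot into the T-slot of the steel base, between the yellow patches, until its flange sits flat on the base. Twist it there a quarter turn clockwise (seen from above) as far as it goes so that the foot locks under the lips, then slide it, still locked, along the slot towards the red end until it meets the sprung stop hidden inside; press that stop in only gently, never all the way, and let go, leaving the stud resting against it. Do not force the stud in the slot, and leave everything else where it is.

Things in the scene. Friction and masses are not known exactly. Their poses are not given: they have to be found in the camera images.
- stud_grip (a point): Centre of the orange grip of the loose quarter-turn stud (steel, about 0.2 kg, 62 mm tall). Grip: bar 36 mm long (own x), 14 mm thick (own y), 34 mm tall (own z, up, is the stud's axis). Under it a round flange, 44 mm across, 6 mm thick, its underside 23 mm below this point. The stud starts upright in one of the three wells of the rack, flange on the board, and lifts straight out.
- stud_foot (a point): Centre of the underside of the stud's foot, 45 mm below the grip's centre, same axes. Foot: 32 mm long (x), 22 wide (y), 9 high, alike after a half turn; above it a neck 21 mm across, 13 mm long, up to the flange. Two opposite corners are rounded so that in the slot it turns only clockwise, up to the inner walls at about 90 to 100 degrees; the other way it jams at about 25.
- rack_mid (a point): Centre of the top face of the fixed wooden rack: board 230 (own x) x 75 mm (y), 30 mm thick, with three wells (39 x 29 mm, through) 70 mm apart along x. The stud stands in one with its grip bar about along the board (within 0.15 rad); two round cutter holders, not to be moved, hang in the others by 44 mm flanges and reach 46 mm above the board.
- drop (a point): Where the stud goes in: middle of the slot's mouth on the top of the fixed steel base, midway between the yellow patches (60 mm long along the slot). x points along the slot to the red end, y across, z up. Mouth 24 mm wide between lips 10 mm thick; cavity below them 33.6 mm wide, 15 mm high. With the flange seated, the grip's centre is 23 mm above this point and the foot's top 3 mm below the lips.
- base_mid (a point): Centre of the underside of the fixed T-slot base, 260 (own x, along the slot, to the red end) x 130 mm, 33 mm high, with a 6 mm cover over each end. The drop point is 65 mm from it towards -x. The locked stud slides freely along the slot, taking 1 to 3 N if not pressed sideways; the turn takes hardly any torque until the walls are felt (0.1 to 0.2 N m is enough). If twisted hard against the walls, ease it back a few degrees first.
- plunger (a joint): How far the head of the sprung stop in the slot (dark, below the lips, hardly seen) is pressed in towards the red end: 0 free, 0.010 fully in (m). Its spring starts at about 2 N and adds 1.5 N per mm, damped, and pushes the stud back a little on release. Its place differs each time and is not reported: the locked stud's centre meets it 60 to 130 mm from the drop point.
Not all that is in view belongs to the job. Leave any blue or green look-alike of the part that bears stud_grip alone.

How it is judged:
By the outcome, as a careful person would: the job done as asked, in the order asked, and still so for the second after the job is handed in, with the robot touching nothing.
It also fails if it takes over 69 s, if anything falls off the work surface, if the arm or the gripper's body presses on something with over 40 N, if the wrist force passes 120 N, or if a joint passes its speed limit or range.

## Working session

There is one attempt and no reset: what is moved stays moved. The work goes in short steps, each a Python script; the robot and the scene stay as the last script left them, time stands still between calls to the robot, and variables do not carry over. Pictures are saved under pics/ and viewed, and the job is handed in when it is done.

```bash
ls; mkdir -p pics; python3 - <<'E'
from cell import env
import cv2
for n in("side","top"):
    im=env.camera(n); cv2.imwrite(f"pics/{n}0.png",im[:,:,::-1]); m=env.camera_model(n)
    print(n,m)
print(env.current_time(),env.current_eef_pos(),env.current_tcp_rot(),env.current_ft_force())
E
```

```text
pics
side {'mtx': array([[368.68594674,   0.        , 316.32640155],
       [  0.        , 368.68594674, 199.75571497],
       [  0.        ,   0.        ,   1.        ]]), 'rvec': array([ 2.23155166, -0.57138128,  0.28615011]), 'tvec': array([-0.46423985,  0.28511824,  0.42948241])}
top {'mtx': array([[389.81535632,   0.        , 323.2792648 ],
       [  0.        , 389.81535632, 200.39640805],
       [  0.        ,   0.        ,   1.        ]]), 'rvec': array([ 2.10179252, -2.16829636,  0.12467968]), 'tvec': array([0.11071985, 0.58879931, 0.70029541])}
0.1 [ 0.15942065 -0.70694562  0.30309552] [[-4.52437979e-04  2.20034193e-01 -9.75492055e-01]
 [ 1.29595512e-03 -9.75491207e-01 -2.20034603e-01]
 [-9.99999058e-01 -1.36374593e-03  1.56194831e-04]] [ 0.51175572  0.09778562 -0.255003  ]
```

View pics/side0.png

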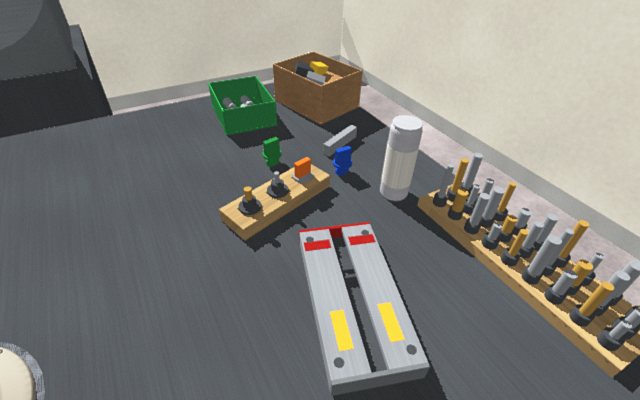

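View pics/top0.png

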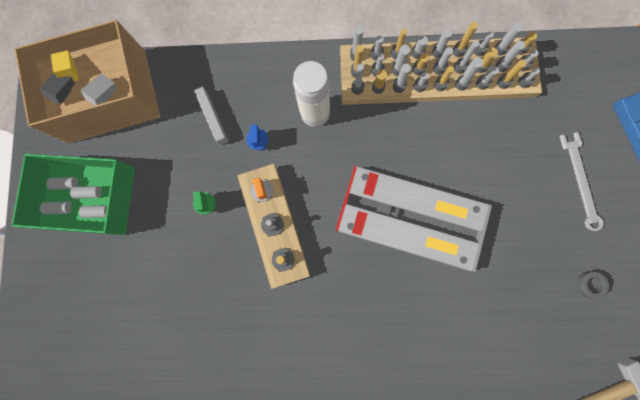

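Candidates for the stud:
- Orange grip: top (260,188), side (303,168). It stands in a rack well.
- Blue look-alike: top (257,138), side (343,160).
- Green look-alike: top (204,203), side (271,151).
- Brass-tipped cutter holder: top (284,260), side (249,195).

I choose the orange grip and will check it in a close crop while I measure.

```bash
cat > h.py <<'E'
import numpy as np, cv2
from cell import env
class Cam:
    def __init__(s,n):
        m=env.camera_model(n); s.K=m["mtx"]; s.rv=m["rvec"]; s.R=cv2.Rodrigues(m["rvec"])[0]; s.t=np.array(m["tvec"]).ravel(); s.c=-s.R.T@s.t
    def ray(s,p): 
        return s.R.T@np.linalg.inv(s.K)@np.array([p[0],p[1],1.])
    def plane(s,p,z):
        d=s.ray(p); return s.c+d*(z-s.c[2])/d[2]
    def proj(s,P):
        return cv2.projectPoints(np.array(P,float).reshape(-1,3),s.rv,s.t,s.K,None)[0].reshape(-1,2)
def tri(ca,pa,cb,pb):
    A=np.array([ca.ray(pa),-cb.ray(pb)]).T
    k=np.linalg.lstsq(A,cb.c-ca.c,rcond=None)[0]
    a=ca.c+k[0]*ca.ray(pa); b=cb.c+k[1]*cb.ray(pb)
    return (a+b)/2,np.linalg.norm(a-b)
def blobs(im,lo,hi,amin=20,roi=None):
    hsv=cv2.cvtColor(im,cv2.COLOR_RGB2HSV); m=cv2.inRange(hsv,np.array(lo),np.array(hi))
    if roi is not None:
        z=np.zeros_like(m); x0,y0,x1,y1=roi; z[y0:y1,x0:x1]=m[y0:y1,x0:x1]; m=z
    n,l,st,ce=cv2.connectedComponentsWithStats(m)
    return [(ce[i],st[i],(l==i).astype(np.uint8)) for i in range(1,n) if st[i][4]>=amin]
E
python3 - <<'E'
from h import *
T=Cam("top");S=Cam("side")
print(T.c,S.c)
t=cv2.imread("pics/top0.png")[:,:,::-1].copy(); s=cv2.imread("pics/side0.png")[:,:,::-1].copy()
for nm,im,C,roi in(("top",t,T,(190,110,500,290)),("side",s,S,(210,120,440,395))):
  for col,lo,hi in(("orange",(5,150,120),(17,255,255)),("yellow",(22,120,140),(32,255,255)),("red",(0,170,120),(3,255,255))):
    for ce,st,m in blobs(im,lo,hi,25,roi):
        c=max(cv2.findContours(m,0,2)[0],key=cv2.contourArea); r=cv2.minAreaRect(c)
        print(nm,col,ce.round(1),st[4],np.round(r[0]+r[1]+(r[2],),1),"z33",C.plane(ce,.033).round(4),"z53",C.plane(ce,.053).round(4))
a=cv2.resize(t[160:300,220:320],None,fx=6,fy=4.2/1.0*1.0 if 0 else 4,interpolation=2)
cv2.imwrite("pics/c1.png",cv2.resize(t[155:295,220:330],None,fx=4,fy=4,interpolation=2)[:,:,::-1])
cv2.imwrite("pics/c2.png",cv2.resize(s[140:250,215:345],None,fx=5,fy=5,interpolation=2)[:,:,::-1])
cv2.imwrite("pics/c3.png",cv2.resize(t[155:280,325:500],None,fx=4.5,fy=4.5,interpolation=2)[:,:,::-1])
cv2.imwrite("pics/c4.png",cv2.resize(s[215:395,290:440],None,fx=3.3,fy=3.3,interpolation=2)[:,:,::-1])
E
```

```text
[0.48595641 0.07466662 0.77950526] [ 0.32990919 -0.34130851  0.50589981]
top orange [259.2 187.9] 166 [259.3 188.   20.4   8.4  74.7] z33 [0.6224 0.217  0.033 ] z53 [0.6187 0.2132 0.053 ]
top yellow [451.1 208.9] 300 [451.1 209.   31.5   9.6  15.9] z33 [ 0.5689 -0.1512  0.033 ] z53 [ 0.5667 -0.1452  0.053 ]
top yellow [441.6 245.3] 313 [441.5 245.3  31.9   9.9  16.7] z33 [ 0.5004 -0.1283  0.033 ] z53 [ 0.5    -0.1228  0.053 ]
top red [370.6 183.7] 158 [370.5 183.7   7.9  20.1  16.7] z33 [ 6.232e-01 -1.000e-04  3.300e-02] z53 [0.6196 0.0019 0.053 ]
top red [344.6 201.6] 71 [344.7 202.2   2.1  56.3  16.7] z33 [0.5897 0.0515 0.033 ] z53 [0.5869 0.0521 0.053 ]
top red [359.2 222.6] 165 [359.2 222.6   7.8  21.   15.9] z33 [0.5483 0.0252 0.033 ] z53 [0.5467 0.0265 0.053 ]
side orange [302.2 166.9] 268 [302.4 166.8  15.2  20.6  63.4] z33 [0.6293 0.238  0.033 ] z53 [0.6166 0.2135 0.053 ]
side yellow [390.3 321.9] 530 [390.4 321.5  41.4  13.7  70.3] z33 [ 0.567  -0.1517  0.033 ] z53 [ 0.557  -0.1597  0.053 ]
side yellow [341.  330.1] 567 [341.1 329.6  41.   14.6  76. ] z33 [ 0.4987 -0.1287  0.033 ] z53 [ 0.4915 -0.1377  0.053 ]
side red [334.  226.6] 132 [333.6 227.1   2.8  69.6  83.1] z33 [0.5953 0.0491 0.033 ] z53 [0.5841 0.0326 0.053 ]
side red [361.2 239.3] 179 [361.4 239.1   7.6  24.6  81.9] z33 [6.211e-01 1.000e-04 3.300e-02] z53 [ 0.6088 -0.0143  0.053 ]
side red [316.8 244.9] 193 [317.  244.8   7.9  25.6  82.9] z33 [0.5464 0.0253 0.033 ] z53 [0.5373 0.0098 0.053 ]
```

```bash
ls pics
```

```text
c1.png
c2.png
c3.png
c4.png
side0.png
top0.png
```

View pics/c1.png

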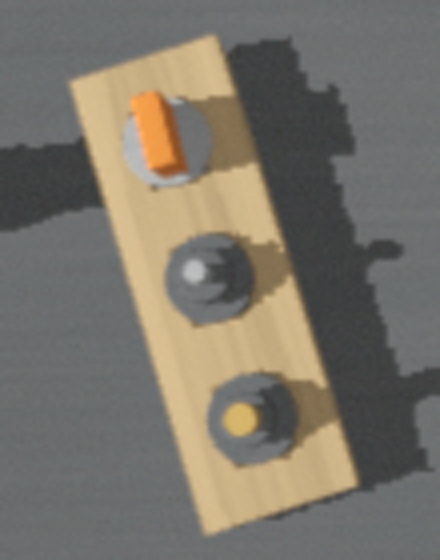

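View pics/c2.png

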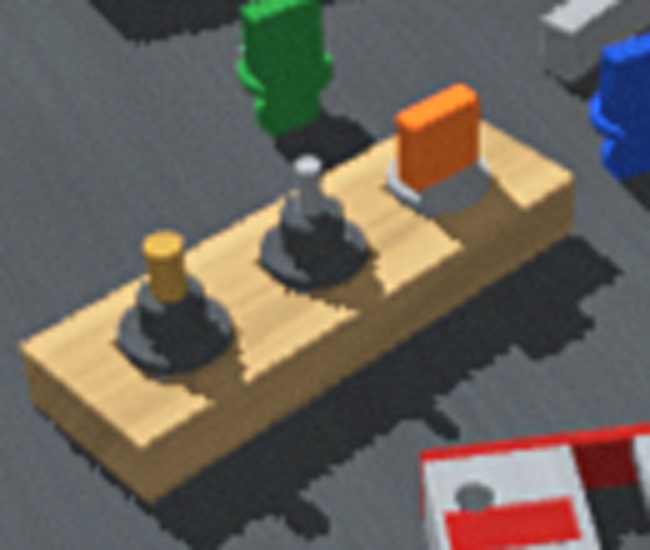

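View pics/c3.png

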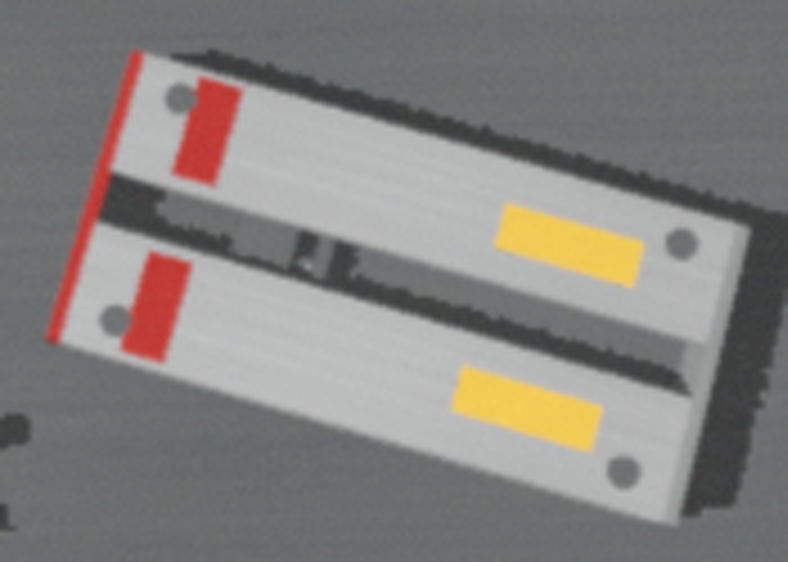

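View pics/c4.png

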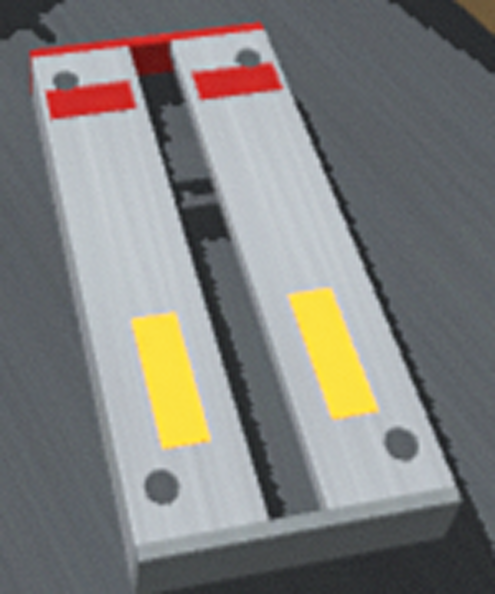

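The crops confirm that the orange bar on a grey flange is the stud, standing in the end well of the rack. The sprung stop shows as a dark step in the slot near top (395,211). Next I triangulate and check heights and sizes.

```bash
python3 - <<'E'
from h import *
T=Cam("top");S=Cam("side")
def p(n,a,b):
    P,d=tri(T,a,S,b); print(n,P.round(4),"miss",round(d,4)); return P
g=p("grip",(259.2,187.9),(302.2,166.9))
y1=p("yL",(451.1,208.9),(390.3,321.9));y2=p("yR",(441.6,245.3),(341.0,330.1))
r1=p("r1",(370.6,183.7),(361.2,239.3));r2=p("r2",(359.2,222.6),(316.8,244.9))
print("patch spacing",np.linalg.norm(y1-y2),np.linalg.norm(r1-r2))
p("bottle top",(311,76),(407,122))
for n,a,b in(("holder1",(269,222.5),(276.5,173)),("holder2",(280,259.5),(247.5,189))): p(n,a,b)
p("blue",(257,135),(343,150))
ims={"T":cv2.imread("pics/top0.png")[:,:,::-1].copy(),"S":cv2.imread("pics/side0.png")[:,:,::-1].copy()}
for k,C,roi in(("T",T,(240,170,290,210)),("S",S,(285,145,325,190))):
    b=max(blobs(ims[k],(5,150,120),(17,255,255),25,roi),key=lambda b:b[1][4])
    c=max(cv2.findContours(b[2],0,1)[0],key=cv2.contourArea)
    r=cv2.boxPoints(cv2.minAreaRect(c)); e=[(r[i],r[(i+1)%4]) for i in range(4)]; e.sort(key=lambda q:-np.linalg.norm(q[0]-q[1]))
    for a,bb in e[:2]:
        for z in(.070,):
            d=C.plane(bb,z)-C.plane(a,z); print(k,"bar dir",np.degrees(np.arctan2(d[1],d[0]))%180,np.linalg.norm(d))
# yellow dir
for k,C,rois in(("T",T,[(420,195,480,260)]),("S",S,[(320,290,410,360)])):
    for b in blobs(ims[k],(22,120,140),(32,255,255),100,rois[0]):
        ys,xs=np.nonzero(b[2]); P=np.array([C.plane((x,y),.033)[:2] for x,y in zip(xs,ys)])
        w,v=np.linalg.eigh(np.cov(P.T)); print(k,"yellow dir",np.degrees(np.arctan2(*v[::-1,1]))%180,"len,wid",np.sqrt(12*w[::-1]),P.mean(0).round(4))
# rack board mask
for k,C,roi in(("T",T,(225,155,325,295)),("S",S,(215,155,335,245))):
    b=blobs(ims[k],(10,60,120),(24,170,255),300,roi)
    for q in b:
        c=max(cv2.findContours(q[2],0,1)[0],key=cv2.contourArea); print(k,q[1],cv2.approxPolyDP(cv2.convexHull(c),3,True).reshape(-1,2).tolist(),cv2.minAreaRect(c))
        if k=="T":
            bx=cv2.boxPoints(cv2.minAreaRect(c)); W=np.array([C.plane(x,.03) for x in bx]); print(W.round(4).tolist(),[np.linalg.norm(W[i]-W[i-1]).round(4) for i in range(4)],W.mean(0))
E
```

```text
grip [0.6178 0.2137 0.0525] miss 0.002
yL [ 0.5685 -0.1513  0.0315] miss 0.0015
yR [ 0.4998 -0.1283  0.0315] miss 0.0014
r1 [6.224e-01 2.000e-04 3.230e-02] miss 0.0019
r2 [0.5475 0.0254 0.0325] miss 0.0018
patch spacing 0.07236593611570295 0.07905428024326572
bottle top [0.7809 0.1044 0.1703] miss 0.0033
holder1 [0.5497 0.1916 0.075 ] miss 0.0008
holder2 [0.4827 0.1725 0.0746] miss 0.0007
blue [0.7189 0.2154 0.0626] miss 0.002
T bar dir 14.576948923082313 0.03876847614850901
T bar dir 14.75471678063808 0.03876217301066218
S bar dir 13.567607665505927 0.04982999995670313
S bar dir 11.811853563175248 0.04691983770023934
T yellow dir 71.60094466850833 len,wid [0.0588868  0.01854869] [ 0.5689 -0.1512]
T yellow dir 71.38086006281927 len,wid [0.05903224 0.01861735] [ 0.5004 -0.1282]
S yellow dir 71.28674668277444 len,wid [0.05951593 0.01998437] [ 0.5672 -0.1513]
S yellow dir 71.6013397849577 len,wid [0.05983682 0.02001394] [ 0.4988 -0.1283]
T [ 238  164   72  125 3499] [[271, 164], [309, 275], [272, 288], [238, 178]] ((272.5093078613281, 225.71136474609375), (118.9221420288086, 40.5583610534668), 72.55281066894531)
[[0.6502, 0.2648, 0.03], [0.672, 0.1879, 0.03], [0.4496, 0.1226, 0.03], [0.4291, 0.1963, 0.03]] [np.float64(0.2314), np.float64(0.08), np.float64(0.2317), np.float64(0.0765)] [0.55021777 0.19288801 0.03      ]
S [279 166  29  34 405] [[307, 190], [291, 199], [279, 175], [294, 166]] ((292.8153991699219, 182.6769561767578), (27.783777236938477, 19.349414825439453), 60.2551155090332)
S [243 180  44  37 562] [[271, 180], [286, 203], [263, 216], [243, 188]] ((264.3018493652344, 195.47601318359375), (36.879783630371094, 28.504838943481445), 55.7131233215332)
S [219 194  39  36 523] [[244, 194], [257, 221], [242, 229], [219, 208]] ((238.7015838623047, 214.46710205078125), (30.537710189819336, 30.014205932617188), 60.75117111206055)
```

```bash
cat >> h.py <<'E'
def rot(jaw):  # tool x down, y = jaw dir at world angle (deg)
    a=np.radians(jaw); y=np.array([np.cos(a),np.sin(a),0]); x=np.array([0,0,-1.]); return np.array([x,y,np.cross(x,y)]).T
def st(tag=""):
    R=env.current_tcp_rot(); print(tag,"t",round(env.current_time(),2),"p",np.round(env.current_eef_pos(),4),"jaw",round(float(np.degrees(np.arctan2(R[1,1],R[0,1]))),2),"F",np.round(env.current_ft_force(),2),"M",np.round(env.current_moment(),2),"g",round(env.current_gripper_width(),3))
E
python3 - <<'E'
from h import *
for n,p,j in(("rack",(.6178,.2137,.1125),-75.4),("rackalt",(.6178,.2137,.1125),104.6),("drop",(.5341,-.1399,.16),-18.5),("turned",(.5341,-.1399,.116),-118.5),("end",(.575,-.017,.116),-118.5),("end2",(.575,-.017,.116),-108)):
    q=env.inverse_kinematics(p,rot(j)); print(n,None if q is None else np.round(q,1))
E
```

```text
rack [-26.   43.2   3.  108.8  -4.4  28.2 -95.3]
rackalt [ 12.1  59.4 -63.5 106.2  63.7  59.3  25.2]
drop [ 18.7  35.  -14.4 120.4  18.6  26.6 -28.4]
turned [  3.9  39.1   7.1 122.5 -13.8  19.1 -95.9]
end [ -10.9   40.2   10.3  119.6  -18.2   21.7 -104.4]
end2 [ -9.4  40.    8.1 119.5 -14.4  21.4 -97.7]
```

```bash
python3 - <<'E'
from h import *
R=rot(-75.4)
env.move_to((.6178,.2137,.25),R); st("hover")
env.set_gripper(0.5,50)
env.servo_line((.6178,.2137,.1125),feed=.12); st("down")
cv2.imwrite("pics/side1.png",env.camera("side")[:,:,::-1])
E
python3 -c "
import cv2;i=cv2.imread('pics/side1.png');cv2.imwrite('pics/side1c.png',cv2.resize(i[90:250,200:400],None,fx=3.5,fy=3.5,interpolation=2))"
```

```text
hover t 3.68 p [0.6182 0.2128 0.25  ] jaw -75.47 F [-1.08  0.15 -0.01] M [-0.02  0.01  0.05] g 0.998
down t 5.47 p [0.6182 0.2138 0.1133] jaw -75.41 F [ 0.1  -0.61  0.05] M [ 0.11  0.02 -0.02] g 0.498
```

View pics/side1c.png

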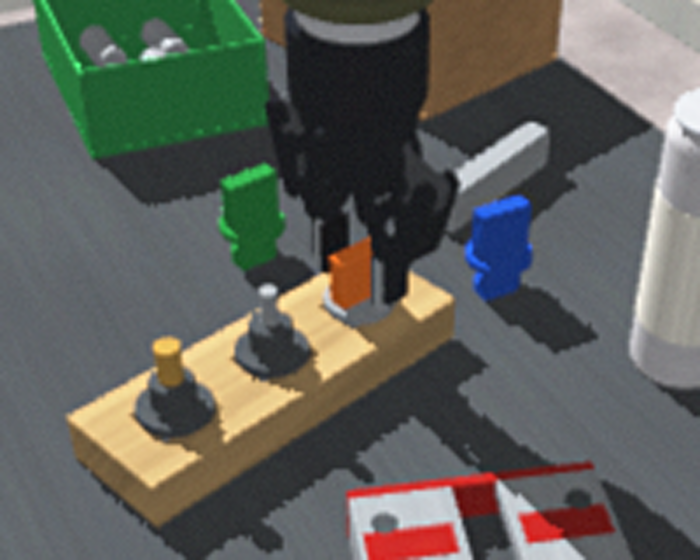

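The fingers straddle the orange bar (around side (303,165)), clear of the holders. I close and lift.

```bash
python3 - <<'E'
from h import *
env.set_gripper(0.0,60); st("closed")
p=env.current_eef_pos()
env.servo_line((p[0],p[1],p[2]+.05),feed=.08); st("lift")
env.servo_line((p[0],p[1],.25),feed=.15)
env.move_to((.5341,-.1399,.19),rot(-18.5)); env.hold(.2);st("at drop hover")
for n in("side","top"): cv2.imwrite(f"pics/{n}2.png",env.camera(n)[:,:,::-1])
E
python3 -c "
import cv2;i=cv2.imread('pics/side2.png');cv2.imwrite('pics/side2c.png',cv2.resize(i[150:390,270:450],None,fx=2.5,fy=2.5,interpolation=2))"
```

```text
closed t 5.88 p [0.6181 0.2138 0.1132] jaw -75.4 F [-0.55 -0.35  5.34] M [-0.14  0.16  0.01] g 0.148
lift t 6.67 p [0.6179 0.2136 0.1631] jaw -75.4 F [ 0.34 -0.49 -1.38] M [-0.05 -0.01  0.05] g 0.157
at drop hover t 8.97 p [ 0.5346 -0.1388  0.1901] jaw -18.42 F [ 0.12  0.67 -2.19] M [ 0.03  0.   -0.02] g 0.152
```

View pics/side2c.png

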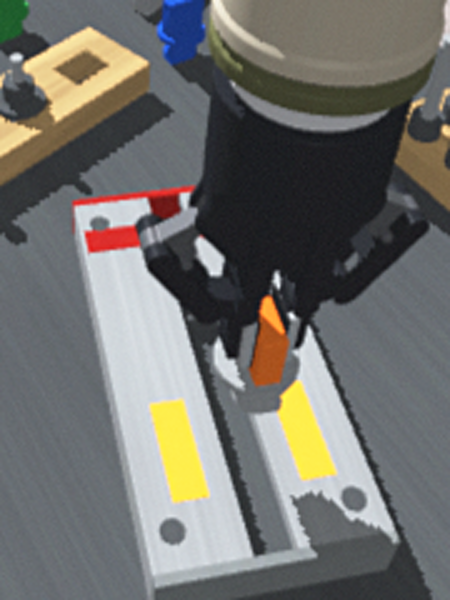

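View pics/top2.png

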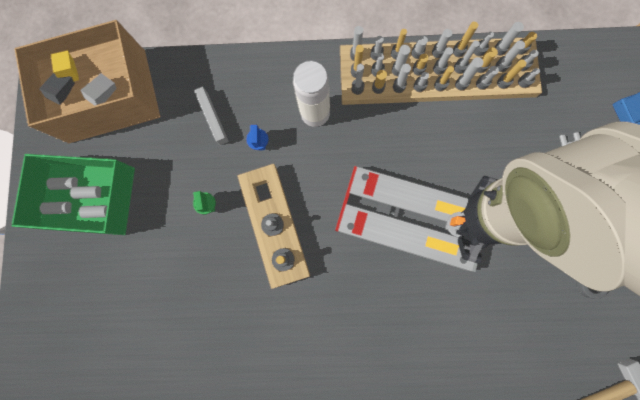

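```bash
cat >> h.py <<'E'
YAW=71.5
U=np.array([np.cos(np.radians(YAW)),np.sin(np.radians(YAW)),0]); N=np.array([U[1],-U[0],0]) # N=jaw dir at drop
D=np.array([.5341,-.1399,0])
def ft(n=4,dt=.02):
    a=[]
    for _ in range(n): env.hold(dt); a.append(np.r_[env.current_ft_force(),env.current_moment()])
    return np.mean(a,0)
def loc():
    p=env.current_eef_pos(); return np.array([(p-D)@U,(p-D)@N,p[2]])*1000
E
python3 - <<'E'
from h import *
env.servo_line(D+[0,0,.141],feed=.1,attitude=rot(-18.5)); b=ft(8); st(); np.save("base.npy",b)
z=.141
while z>.1335:
    z-=.001; env.servo_line(D+[0,0,z],feed=.03); f=ft(3)-b
    print(round(z,4),loc().round(2),(f[:3]@np.array([U,N,[0,0,1]]).T).round(2),f[3:].round(2),round(env.current_time(),2))
    if abs(f[2])>5 or np.hypot(f[0],f[1])>8: break
E
```

```text
t 9.84 p [ 0.5344 -0.1399  0.1416] jaw -18.5 F [-0.23  0.07 -2.76] M [ 0.03 -0.04 -0.01] g 0.157
0.14 [-8.0000e-02  8.0000e-02  1.4023e+02] [-0.17  0.48  0.16] [-0.   -0.01  0.02] 10.14
0.139 [-4.0000e-02 -2.0000e-02  1.3895e+02] [-0.12  0.48  0.16] [-0.03  0.02  0.02] 10.44
0.138 [ 1.0000e-02 -2.0000e-02  1.3794e+02] [0.8  0.26 0.24] [0.01 0.02 0.01] 10.74
0.137 [-1.0000e-02 -2.0000e-02  1.3694e+02] [ 0.09  0.42 -0.26] [-0.   -0.03 -0.  ] 11.04
0.136 [-2.0000e-02  1.0000e-02  1.3598e+02] [ 0.29 -0.2   0.02] [ 0.01  0.01 -0.03] 11.34
0.135 [ 1.0000e-02 -4.0000e-02  1.3496e+02] [0.39 0.14 0.1 ] [0.02 0.   0.  ] 11.64
0.134 [-1.0000e-02 -3.0000e-02  1.3397e+02] [0.77 0.02 0.07] [0.02 0.   0.01] 11.94
0.133 [-1.0000e-02 -1.0000e-02  1.3296e+02] [0.1  0.25 0.29] [0.03 0.02 0.01] 12.24
```

No contact 5 mm below the mouth's top, so the foot is entering. I continue gently until the flange seats.

```bash
python3 - <<'E'
from h import *
b=np.load("base.npy"); M=np.array([U,N,[0,0,1]])
z=.133
while z>.1135:
    z-= .002 if z>.1205 else .0005
    env.servo_line(D+[0,0,z],feed=.03); f=ft(2)-b
    print(round(z,4),loc().round(2),(f[:3]@M.T).round(2),f[3:].round(2),round(env.current_time(),2))
    if abs(f[2])>3.5 or np.hypot(f[0],f[1])>6: break
for n in("side","top"): cv2.imwrite(f"pics/{n}3.png",env.camera(n)[:,:,::-1])
i=cv2.imread('pics/side3.png');cv2.imwrite('pics/side3c.png',cv2.resize(i[230:390,300:430],None,fx=4,fy=3.7,interpolation=2))
E
```

```text
0.131 [ 1.0000e-02 -7.0000e-02  1.3088e+02] [-0.09 -0.2   0.6 ] [0.   0.02 0.01] 12.53
0.129 [ 1.0000e-02 -4.0000e-02  1.2891e+02] [-0.03  0.13  0.28] [ 0.03 -0.   -0.02] 12.81
0.127 [-2.0000e-02 -5.0000e-02  1.2691e+02] [ 0.81  0.47 -0.34] [ 0.    0.04 -0.03] 13.09
0.125 [-2.0000e-02 -4.0000e-02  1.2491e+02] [0.31 0.5  0.34] [ 0.    0.02 -0.04] 13.38
0.123 [-2.0000e-02 -4.0000e-02  1.2291e+02] [ 0.26  0.37 -0.27] [ 0.   -0.02  0.03] 13.66
0.121 [-4.000e-02 -7.000e-02  1.209e+02] [ 0.31  0.53 -0.32] [ 0.03  0.   -0.01] 13.94
0.119 [-2.0000e-02 -5.0000e-02  1.1893e+02] [ 0.48  0.43 -0.75] [0.07 0.03 0.01] 14.22
0.1185 [-3.0000e-02  1.0000e-02  1.1851e+02] [ 0.67  0.13 -0.18] [ 0.02  0.   -0.03] 14.51
0.118 [-1.0000e-02 -1.0000e-02  1.1799e+02] [ 0.77  0.49 -0.29] [ 0.01 -0.01  0.06] 14.79
0.1175 [ 1.0000e-02 -1.0000e-02  1.1748e+02] [-0.05  0.57  1.06] [ 0.02  0.03 -0.04] 15.07
0.117 [-1.0000e-02 -1.0000e-02  1.1697e+02] [0.51 0.18 0.05] [0.01 0.09 0.02] 15.36
0.1165 [-1.0000e-02 -4.0000e-02  1.1645e+02] [ 0.52  0.5  -0.06] [-0.   -0.02 -0.01] 15.64
0.116 [1.0000e-02 5.0000e-02 1.1615e+02] [-0.36 -0.    3.41] [0.04 0.13 0.02] 15.93
0.1155 [3.0000e-02 3.0000e-02 1.1612e+02] [-0.24 -1.6  10.61] [ 0.1   0.5  -0.01] 16.21
```

View pics/side3c.png

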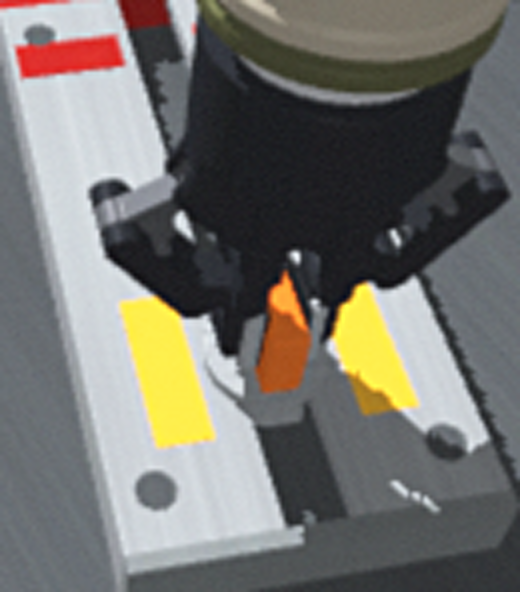

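The flange seats exactly where predicted (TCP z 0.1162), and the image shows it flat between the patches. I relax the down-force, then probe sideways lightly to find the slot's centre before turning.

```bash
python3 - <<'E'
from h import *
b=np.load("base.npy"); M=np.array([U,N,[0,0,1]])
Z=.1162
env.servo_line(D+[0,0,Z],feed=.02); b=ft(6); print((b[:3]).round(2))
for s in(1,-1):
    d=0
    while abs(d)<.0021:
        d+=s*.0004; env.servo_line(D+N*d+[0,0,Z],feed=.02); f=ft(2)-b
        print(round(d*1e3,1),loc().round(2),(f[:3]@M.T).round(2),f[3:].round(2),round(env.current_time(),2))
        if abs(f[:3]@N)>3: break
    env.servo_line(D+[0,0,Z],feed=.02)
f=ft(4);print(loc(),f[:3].round(2))
E
```

```text
[-0.49  0.1   0.32]
0.4 [2.0000e-02 3.2000e-01 1.1613e+02] [ 0.28 -0.72  0.74] [-0.    0.06  0.05] 16.94
0.8 [4.0000e-02 8.6000e-01 1.1616e+02] [ 0.27  0.3  -1.25] [-0.02 -0.02  0.02] 17.23
1.2 [-1.0000e-02  1.3000e+00  1.1614e+02] [-0.08  1.31 -1.6 ] [-0.02 -0.12  0.01] 17.51
1.6 [  0.     1.65 116.15] [-0.09  0.39 -2.49] [-0.02 -0.11  0.02] 17.79
2.0 [1.0000e-02 2.0100e+00 1.1617e+02] [-0.38  0.54 -3.27] [-0.01 -0.08  0.03] 18.07
2.4 [-2.0000e-02  2.1800e+00  1.1617e+02] [ 0.24 -1.13 -0.65] [0.16 0.2  0.04] 18.36
-0.4 [  0.    -0.33 116.2 ] [ 0.43  0.08 -3.3 ] [-0.07 -0.05  0.05] 18.91
-0.8 [-1.0000e-02 -7.9000e-01  1.1622e+02] [ 0.07  0.11 -2.53] [-0.03 -0.09  0.05] 19.19
-1.2 [ 3.0000e-02 -1.0500e+00  1.1623e+02] [-0.03  0.75 -2.94] [-0.07 -0.23  0.04] 19.48
-1.6 [ 6.000e-02 -1.180e+00  1.163e+02] [-0.02  2.96 -3.41] [-0.28 -0.66  0.03] 19.76
-2.0 [ 7.0000e-02 -1.3100e+00  1.1634e+02] [-0.33  5.12 -3.45] [-0.55 -1.24  0.05] 20.04
[-8.71905622e-03 -5.36833295e-01  1.16147125e+02] [ 0.32 -0.07 -0.61]
```

```bash
python3 - <<'E'
from h import *
M=np.array([U,N,[0,0,1]]); Z=.1161
L=.0005
env.servo_line(D+N*L+[0,0,Z],feed=.02); b=ft(6); print(loc().round(2),b.round(2))
j=-18.5;k=0
while j>-80:
    j-=3 if k==0 else 8; k+=1
    env.move_to(D+N*L+[0,0,Z],rot(j)); f=ft(2)
    R=env.current_tcp_rot(); a=np.degrees(np.arctan2(R[1,1],R[0,1]))
    print(j,round(a,2),loc().round(2),(f[:3]@M.T).round(2),f[3:].round(2),round(env.current_time(),2))
    if abs(f[5]-b[5])>.15 or np.hypot(f[0],f[1])>5: break
E
```

```text
[-1.0000e-02  1.9000e-01  1.1613e+02] [-1.31  0.4   2.82  0.11  0.33 -0.01]
-21.5 -21.43 [2.0000e-02 6.0000e-01 1.1613e+02] [0.07 0.42 1.45] [ 0.06  0.18 -0.05] 20.99
-29.5 -29.21 [  0.18   0.71 116.16] [0.35 0.46 2.24] [ 0.09 -0.07 -0.05] 21.27
-37.5 -37.12 [  0.12   0.61 116.13] [0.45 0.58 2.01] [ 0.07 -0.04 -0.02] 21.56
-45.5 -45.1 [  0.     0.55 116.14] [0.48 0.06 2.27] [ 0.04 -0.02  0.  ] 21.84
-53.5 -53.09 [-1.0000e-02  5.3000e-01  1.1613e+02] [0.53 0.16 2.94] [ 0.05 -0.02 -0.02] 22.12
-61.5 -61.08 [2.0000e-02 4.9000e-01 1.1613e+02] [-0.07  0.25  3.24] [ 0.02 -0.02 -0.03] 22.41
-69.5 -69.08 [1.0000e-02 5.3000e-01 1.1615e+02] [0.68 0.33 3.67] [ 0.01 -0.04 -0.03] 22.69
-77.5 -77.08 [-1.0000e-02  5.1000e-01  1.1612e+02] [-0.32  0.29  4.07] [-0.01  0.02 -0.01] 22.98
-85.5 -85.08 [  0.     0.5  116.11] [-0.41 -0.26  4.77] [-0.    0.   -0.02] 23.26
```

Turning is free so far. I use small steps until the walls are felt.

```bash
python3 - <<'E'
from h import *
M=np.array([U,N,[0,0,1]]); Z=.1162; L=.0005
j=-85.5
while j>-122:
    j-=4 if j>-103 else 1.5
    env.move_to(D+N*L+[0,0,Z],rot(j)); f=ft(4)
    R=env.current_tcp_rot(); a=np.degrees(np.arctan2(R[1,1],R[0,1]))
    print(j,round(a,2),round(a+18.5,1),loc().round(2),(f[:3]@M.T).round(2),f[3:].round(2),round(env.current_time(),2))
    if f[5]>.13 or np.hypot(f[0],f[1])>5: break
E
```

```text
-89.5 -89.24 -70.7 [-2.0000e-02  4.3000e-01  1.1614e+02] [0.19 0.11 3.26] [ 0.02 -0.   -0.01] 23.57
-93.5 -93.31 -74.8 [-2.0000e-02  4.3000e-01  1.1613e+02] [0.16 0.01 2.28] [-0.01 -0.01 -0.01] 23.89
-97.5 -97.33 -78.8 [ -0.     0.44 116.14] [-0.26 -0.33  1.71] [-0.    0.   -0.01] 24.21
-101.5 -101.33 -82.8 [2.0000e-02 4.4000e-01 1.1613e+02] [-0.25 -0.13  0.78] [-0.01  0.01 -0.  ] 24.52
-105.5 -105.34 -86.8 [1.0000e-02 4.5000e-01 1.1613e+02] [0.12 0.17 0.47] [ 0.02 -0.03 -0.01] 24.84
-107.0 -106.96 -88.5 [1.0000e-02 4.4000e-01 1.1615e+02] [-0.06 -0.53 -0.36] [-0.   -0.05 -0.01] 25.16
-108.5 -108.49 -90.0 [-1.0000e-02  4.5000e-01  1.1614e+02] [-0.15  0.03 -0.6 ] [ 0.01 -0.02 -0.  ] 25.48
-110.0 -109.99 -91.5 [-1.0000e-02  4.6000e-01  1.1616e+02] [-0.26 -0.13 -2.08] [-0.02 -0.   -0.01] 25.79
-111.5 -111.49 -93.0 [7.0000e-02 4.9000e-01 1.1618e+02] [-0.04  0.32 -2.22] [-0.01 -0.04  0.  ] 26.11
-113.0 -112.99 -94.5 [4.0000e-02 6.6000e-01 1.1622e+02] [ 0.24  0.55 -2.15] [-0.06 -0.2  -0.01] 26.43
-114.5 -114.5 -96.0 [1.0000e-02 6.7000e-01 1.1625e+02] [-0.26  0.95 -2.16] [-0.19 -0.34  0.03] 26.74
-116.0 -115.99 -97.5 [1.0000e-02 6.7000e-01 1.1624e+02] [-0.15  2.12 -1.69] [-0.26 -0.42  0.23] 27.06
```

The wall is felt at 97.5° of turn (0.23 N·m). I ease back about 3° and work out the expected place of the stop from the pictures as a hint.

```bash
python3 - <<'E'
from h import *
T=Cam("top");S=Cam("side")
for C,p in((T,(325+355/4.5,155+265/4.5)),(T,(325+305/4.5,155+250/4.5)),(S,(290+205/3.3,215+230/3.3)),(S,(290+200/3.3,215+205/3.3)),(S,(290+195/3.3,215+185/3.3))):
    P=C.plane(p,.02); print(p,((P-D)@U).round(4),((P-D)@N).round(4))
M=np.array([U,N,[0,0,1]])
L=.0006;Z=.1162
env.move_to(D+N*L+[0,0,Z],rot(-113)); f=ft(6); st("eased"); print(loc().round(2),(f[:3]@M.T).round(2),f[3:].round(2)); np.save("base2.npy",f)
s=0
while s<.044:
    s+=.011; env.servo_line(D+N*L+U*s+[0,0,Z],feed=.04); f=ft(2); print(s,loc().round(2),(f[:3]@M.T).round(2),f[3:].round(2),round(env.current_time(),2))
    if abs(f[:3]@U)>6 or abs(f[:3]@N)>6: break
E
```

```text
(403.8888888888889, 213.88888888888889) 0.082 0.0037
(392.77777777777777, 210.55555555555554) 0.1043 0.0038
(352.1212121212121, 284.6969696969697) 0.0794 0.0013
(350.6060606060606, 277.1212121212121) 0.0942 0.0027
(349.0909090909091, 271.06060606060606) 0.1065 0.0034
eased t 27.41 p [ 0.5347 -0.1402  0.1162] jaw -113.08 F [ 1.39 -0.68 -2.26] M [-0.13 -0.37  0.03] g 0.154
[-5.0000e-02  6.4000e-01  1.1623e+02] [-0.36  1.37 -1.87] [-0.16 -0.39  0.01]
0.011 [ 11.48   0.6  116.16] [ 0.92  1.89 -2.41] [-0.01 -0.47  0.02] 27.87
0.022 [ 22.36   0.62 116.2 ] [ 0.25  1.55 -2.23] [-0.01 -0.5   0.02] 28.32
0.033 [ 33.36   0.6  116.21] [ 0.17  1.98 -1.69] [ 0.01 -0.45  0.01] 28.78
0.044 [ 44.37   0.61 116.21] [ 0.7   1.97 -1.88] [-0.01 -0.49  0.01] 29.24
```

```bash
python3 - <<'E'
from h import *
M=np.array([U,N,[0,0,1]])
Z=.1162;L=.0012;s=.044
def go(s,feed=.02): env.servo_line(D+N*L+U*s+[0,0,Z],feed=feed)
go(.050,.04); b=ft(4); print(loc().round(2),(b[:3]@M.T).round(2))
while s<.131:
    s = max(s,.050)+(.002 if s<.066 else .001); go(s,.03); f=ft(2); g=f[:3]@M.T
    print(round(s,4),loc().round(2),g.round(2),f[3:].round(2),round(env.current_time(),2))
    if g[0]<-3 or abs(g[1])>6: break
E
```

```text
[ 50.14   0.87 116.18] [ 0.22 -0.   -0.66]
0.052 [ 52.09   0.96 116.17] [ 0.64 -0.57 -0.34] [0.17 0.09 0.02] 29.89
0.054 [ 54.09   0.98 116.15] [ 0.35 -1.54 -0.15] [0.17 0.25 0.02] 30.18
0.056 [ 56.14   1.02 116.17] [ 0.07 -0.9  -0.56] [ 0.17  0.37 -0.01] 30.46
0.058 [ 58.16   1.04 116.16] [-0.25 -1.95 -0.31] [0.17 0.51 0.  ] 30.74
0.06 [ 60.17   1.04 116.16] [-0.13 -2.49  0.68] [0.16 0.57 0.02] 31.02
0.062 [ 62.16   1.09 116.17] [-0.55 -3.74  0.58] [0.14 0.67 0.01] 31.31
0.064 [ 64.19   1.09 116.18] [-0.55 -2.86  0.48] [0.16 0.75 0.03] 31.59
0.066 [ 66.2    1.1  116.18] [ 0.33 -3.7   1.15] [ 0.14  0.78 -0.  ] 31.88
0.067 [ 66.99   1.12 116.18] [-0.97 -3.45  0.97] [-0.01  0.92  0.01] 32.16
0.068 [ 67.99   1.1  116.19] [-2.35 -3.83  1.26] [-0.09  0.99 -0.02] 32.44
0.069 [ 69.05   1.16 116.21] [-2.44 -3.59  1.  ] [-0.07  1.02  0.02] 32.73
0.07 [ 70.11   1.14 116.18] [-1.52 -4.15  0.25] [-0.06  1.03 -0.03] 33.01
0.071 [ 71.09   1.14 116.17] [-1.25 -4.32  0.9 ] [-0.01  1.06 -0.01] 33.29
0.072 [ 72.12   1.16 116.2 ] [-1.14 -4.82  0.76] [-0.04  1.09 -0.01] 33.58
0.073 [ 73.12   1.14 116.19
[... 246 characters left out ...]
 [-0.06  1.15 -0.  ] 34.71
0.077 [ 77.01   1.17 116.2 ] [-2.07 -4.4   0.05] [-0.06  1.2   0.02] 34.99
0.078 [ 78.01   1.19 116.19] [-2.2  -4.67  0.91] [-0.11  1.26  0.05] 35.27
0.079 [ 78.98   1.18 116.19] [-1.19 -4.91  1.7 ] [-0.06  1.2   0.01] 35.56
0.08 [ 80.02   1.15 116.18] [-1.85 -4.82  1.25] [-0.08  1.21 -0.  ] 35.84
0.081 [ 81.01   1.19 116.21] [-1.97 -4.21  0.36] [-0.11  1.18  0.03] 36.12
0.082 [ 82.     1.17 116.21] [-2.37 -4.78  1.37] [-0.06  1.19  0.04] 36.41
0.083 [ 83.03   1.15 116.2 ] [-2.27 -4.82  1.42] [-0.07  1.18  0.02] 36.69
0.084 [ 83.98   1.18 116.2 ] [-2.13 -4.36  0.94] [-0.13  1.2   0.01] 36.98
0.085 [ 84.49   1.19 116.22] [-3.48 -4.25  1.45] [-0.5   1.31  0.02] 37.26
```

The stop is met near s ≈ 84 mm, consistent with the image hint. I relieve the sideways load, then press a little further.

```bash
python3 - <<'E'
from h import *
M=np.array([U,N,[0,0,1]])
Z=.1162
for s,L in((.085,.0007),(.0855,.0007),(.086,.0007),(.0865,.0007)):
    env.servo_line(D+N*L+U*s+[0,0,Z],feed=.015); f=ft(6); g=f[:3]@M.T
    print(s,L,loc().round(2),g.round(2),f[3:].round(2),round(env.current_time(),2))
    if g[0]<-7: break
E
```

```text
0.085 0.0007 [ 84.53   1.03 116.21] [-4.18 -3.03 -0.09] [-0.75  1.    0.01] 37.61
0.0855 0.0007 [ 84.96   1.03 116.2 ] [-4.73 -2.96  0.12] [-0.83  1.02  0.02] 37.96
0.086 0.0007 [ 85.37   1.03 116.19] [-4.76 -2.68  0.13] [-0.91  1.05  0.02] 38.31
0.0865 0.0007 [ 85.7    1.05 116.23] [-5.24 -2.9   0.17] [-1.05  1.08  0.03] 38.66
```

```bash
python3 - <<'E'
from h import *
M=np.array([U,N,[0,0,1]])
Z=.1162
for s,L in((.0865,.0002),(.0872,.0002),(.0878,.0002),(.0870,.0002),(.0862,.0002),(.0856,.0002)):
    env.servo_line(D+N*L+U*s+[0,0,Z],feed=.015); f=ft(6); g=f[:3]@M.T
    print(s,L,loc().round(2),g.round(2),f[3:].round(2),round(env.current_time(),2))
    if g[0]<-9 : break
for n in("side","top"): cv2.imwrite(f"pics/{n}4.png",env.camera(n)[:,:,::-1])
i=cv2.imread('pics/side4.png');cv2.imwrite('pics/side4c.png',cv2.resize(i[190:390,280:440],None,fx=3.5,fy=3,interpolation=2))
E
```

```text
0.0865 0.0002 [ 85.79   0.91 116.23] [-4.9  -1.73 -1.28] [-1.07  0.85  0.02] 39.01
0.0872 0.0002 [ 86.31   0.88 116.22] [-5.84 -1.7  -0.48] [-1.21  0.86  0.04] 39.36
0.0878 0.0002 [ 86.79   0.9  116.23] [-5.97 -1.66 -1.08] [-1.31  0.9   0.03] 39.71
0.087 0.0002 [ 86.35   0.89 116.23] [-5.56 -0.75 -1.12] [-1.2   0.74  0.03] 40.06
0.0862 0.0002 [ 85.96   0.8  116.24] [-5.22  0.32 -2.14] [-1.21  0.39  0.01] 40.41
0.0856 0.0002 [ 85.63   0.7  116.3 ] [-4.08  1.19 -2.48] [-1.12  0.08  0.02] 40.76
```

View pics/side4c.png

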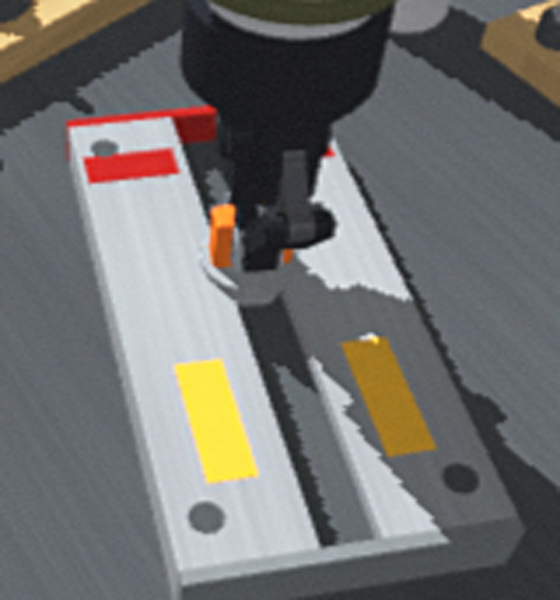

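```bash
python3 - <<'E'
from h import *
M=np.array([U,N,[0,0,1]])
for s,L,Z in((.0850,.0004,.1161),(.0846,.0004,.1161),(.0843,.0004,.1160),(.0843,.0004,.1160)):
    env.servo_line(D+N*L+U*s+[0,0,Z],feed=.015); f=ft(6); g=f[:3]@M.T
    print(s,L,loc().round(2),g.round(2),f[3:].round(2),round(env.current_time(),2))
    if g[0]>-2.3: break
E
```

```text
0.085 0.0004 [ 85.15   0.63 116.21] [-3.83  1.62 -1.26] [-0.95 -0.11  0.02] 41.21
0.0846 0.0004 [ 84.79   0.6  116.19] [-2.86  2.36 -0.79] [-0.77 -0.28  0.02] 41.56
0.0843 0.0004 [ 84.55   0.6  116.15] [-1.29  2.14  1.33] [-0.48 -0.39 -0.01] 41.91
```

```bash
python3 - <<'E'
from h import *
M=np.array([U,N,[0,0,1]])
env.servo_line(D+N*.0006+U*.0848+[0,0,.1160],feed=.015); f=ft(6); print(loc().round(2),(f[:3]@M.T).round(2),f[3:].round(2))
for o in(.19,.24,.32,.5):
    env.set_gripper(o); f=ft(2); print(o,loc().round(2),(f[:3]@M.T).round(2),f[3:].round(2),round(env.current_gripper_width(),3))
st()
for n in("side","top"): cv2.imwrite(f"pics/{n}5.png",env.camera(n)[:,:,::-1])
i=cv2.imread('pics/side5.png');cv2.imwrite('pics/side5c.png',cv2.resize(i[190:350,290:420],None,fx=4,fy=3.6,interpolation=2))
E
```

```text
[ 84.63   0.65 116.13] [-3.24  1.9   4.35] [-0.79 -0.15 -0.02]
0.19 [ 8.5130e+01 -3.0000e-02  1.1571e+02] [-0.12 -0.48  0.18] [-0.1   0.1  -0.01] 0.193
0.24 [ 85.03   0.44 115.87] [-0.41  0.28 -0.34] [ 0.03 -0.01  0.02] 0.239
0.32 [ 84.84   0.62 115.99] [-0.54 -0.03  0.31] [0.02 0.02 0.03] 0.323
0.5 [ 84.79   0.62 116.04] [-0.3  -0.24 -0.13] [ 0.04 -0.02 -0.03] 0.501
 t 43.38 p [ 0.5616 -0.0597  0.116 ] jaw -113.0 F [-0.56  0.12 -0.29] M [ 0.05  0.02 -0.04] g 0.501
```

View pics/side5c.png

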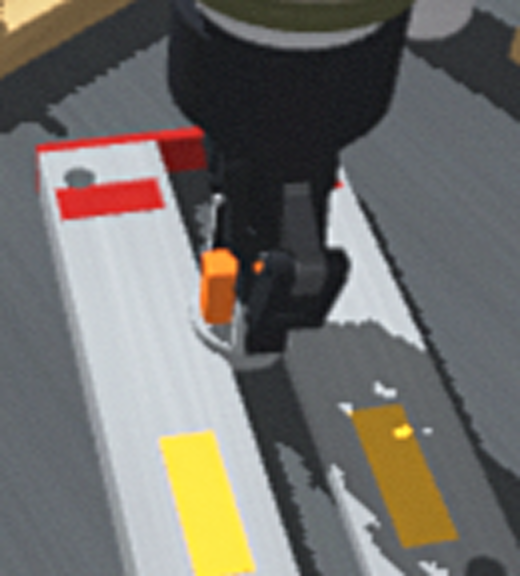

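Released, with the stud still standing. I rise straight up, move clear, and measure the stud.

```bash
python3 - <<'E'
from h import *
p=env.current_eef_pos(); env.servo_line((p[0],p[1],.22),feed=.1)
env.servo_line((p[0]-.06,p[1]-.22,.28),feed=.25); st()
T=Cam("top");S=Cam("side"); ims={}
c={}
for n,C,roi in(("side",S,(300,200,420,340)),("top",T,(370,160,490,270))):
    im=env.camera(n); cv2.imwrite(f"pics/{n}6.png",im[:,:,::-1])
    bl=blobs(im,(5,150,120),(17,255,255),25,roi)
    if not bl: print(n,"no orange"); continue
    q=max(bl,key=lambda b:b[1][4]); c[n]=q[0]; P=C.plane(q[0],.056); print(n,q[0].round(1),q[1][4],"s,n",((P-D)@U).round(4),((P-D)@N).round(4))
    r=cv2.boxPoints(cv2.minAreaRect(max(cv2.findContours(q[2],0,1)[0],key=cv2.contourArea))); e=sorted([(r[i],r[i-1]) for i in range(4)],key=lambda k:-np.linalg.norm(k[0]-k[1]))[0]
    d=C.plane(e[1],.073)-C.plane(e[0],.073); print("bar dir",np.degrees(np.arctan2(d[1],d[0]))%180,"rel slot",(np.degrees(np.arctan2(d[1],d[0]))-YAW)%180)
if len(c)==2:
    P,m=tri(T,c["top"],S,c["side"]); print("tri",P.round(4),m.round(4),"s,n",((P-D)@U).round(4),((P-D)@N).round(4))
i=cv2.imread('pics/side6.png');cv2.imwrite('pics/side6c.png',cv2.resize(i[190:390,280:440],None,fx=3.5,fy=3,interpolation=2))
i=cv2.imread('pics/top6.png');cv2.imwrite('pics/top6c.png',cv2.resize(i[155:280,325:500],None,fx=4.5,fy=4.5,interpolation=2))
E
```

```text
t 45.76 p [ 0.502  -0.2782  0.2795] jaw -112.9 F [-1.18  0.27 -0.72] M [ 0.03 -0.1   0.02] g 0.498
side [351.7 268.9] 460 s,n 0.0831 -0.0014
bar dir 151.69513748093172 rel slot 80.19513748093172
top [406.7 213.3] 173 s,n 0.0823 0.0006
bar dir 158.6018886125673 rel slot 87.10188861256731
tri [ 0.5598 -0.0614  0.0566] 0.0021 s,n 0.0826 -0.0006
```

View pics/side6c.png

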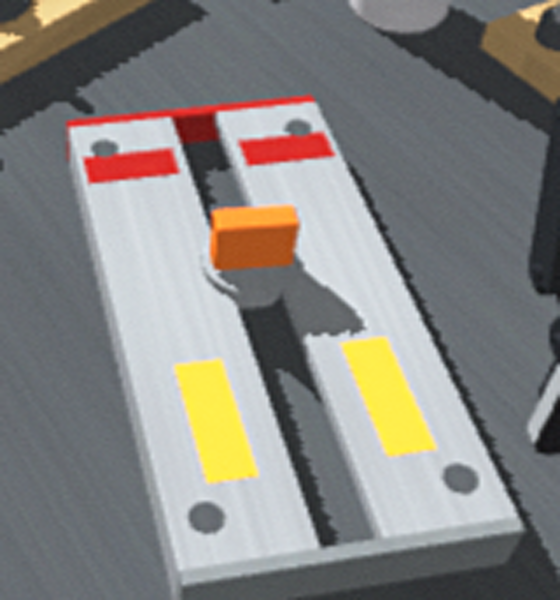

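View pics/top6c.png

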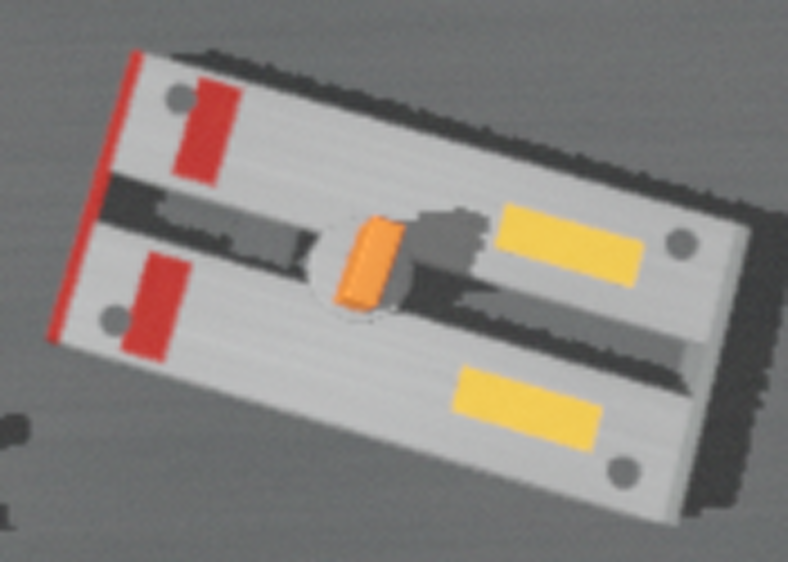

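The stud stands upright, locked across the slot and flat: the triangulated height is 0.0566 against the expected 0.056. It reads s ≈ 82.6 mm against about 84.3 mm at contact. To settle whether it still touches the stop, I compare the bar's left end in the side pictures taken while gripped (s = 85.6) and now.

```bash
python3 - <<'E'
from h import *
S=Cam("side")
# expected px shift per mm along U
P0=D+U*.084+[0,0,.056]; print("px/mm along U",(S.proj(P0+U*.001)-S.proj(P0))[0].round(3), "rot 1deg irrelevant")
for k in(4,5,6):
    im=cv2.imread(f"pics/side{k}.png")[:,:,::-1].copy()
    hsv=cv2.cvtColor(im,cv2.COLOR_RGB2HSV).astype(float)
    for c in(341,342,343,344):
        col=hsv[240:290,c]; w=np.clip((col[:,1]-60)/150,0,1)*((col[:,0]>3)&(col[:,0]<20)); r=np.arange(240,290)
        print(k,c,"top",r[w>.5].min() if (w>.5).any() else None,"bot",r[w>.5].max() if (w>.5).any() else None,"sum",w.sum().round(2),"cent",(w@r/w.sum()).round(2))
    row=hsv[262,330:350]; w=np.clip((row[:,1]-60)/150,0,1)*((row[:,0]>3)&(row[:,0]<20)); print("row262",w.round(2))
cs=[cv2.resize(cv2.imread(f"pics/side{k}.png")[240:300,325:380],None,fx=4.8,fy=6,interpolation=0) for k in(4,5,6)]
cv2.imwrite("pics/cmp.png",np.hstack(cs))
E
```

```text
px/mm along U [-0.168 -0.511] rot 1deg irrelevant
4 341 top 259 bot 278 sum 19.16 cent 268.59
4 342 top 259 bot 278 sum 19.69 cent 268.55
4 343 top 259 bot 278 sum 19.85 cent 268.52
4 344 top 258 bot 278 sum 19.85 cent 268.39
row262 [0.   0.   0.   0.   0.   0.   0.   0.   0.   0.   0.91 0.95 0.91 0.91
 0.94 0.91 0.96 0.   0.   0.  ]
5 341 top 260 bot 278 sum 18.74 cent 269.24
5 342 top 260 bot 279 sum 19.37 cent 269.52
5 343 top 259 bot 279 sum 20.28 cent 269.16
5 344 top 259 bot 279 sum 20.26 cent 269.09
row262 [0.   0.   0.   0.   0.   0.   0.   0.   0.   0.   0.77 0.99 0.91 0.92
 0.91 0.91 0.91 0.92 0.95 0.69]
6 341 top 260 bot 278 sum 18.64 cent 269.24
6 342 top 260 bot 279 sum 19.35 cent 269.5
6 343 top 260 bot 279 sum 19.59 cent 269.47
6 344 top 259 bot 279 sum 19.74 cent 269.33
row262 [0.   0.   0.   0.   0.   0.   0.   0.   0.   0.   0.82 0.97 0.91 0.89
 0.91 0.92 0.89 0.91 0.91 0.9 ]
```

View pics/cmp.png

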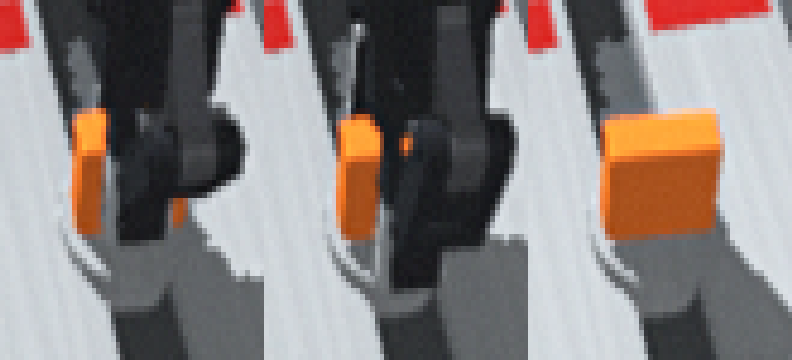

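The picture shift (0.9 px, about 1.7 mm back from s = 85.6) puts the stud at about 83.9 ± 0.5 mm. A gap of a few tenths can't be excluded that way. I have 23 s left, so I will nudge the stud softly with one open finger until the stop answers, then draw back slowly so the spring eases out without flinging it.

```bash
python3 - <<'E'
from h import *
M=np.array([U,N,[0,0,1]]); L=.0005;R=rot(-113); Z=.1175
def go(s,z=Z,feed=.02): env.servo_line(D+N*L+U*s+[0,0,z],feed=feed)
env.servo_line(D+N*L+U*.0845+[0,0,.22],feed=.25,attitude=R)
go(.0845,feed=.12); go(.0955,feed=.05); b=ft(5); print(loc().round(2),(b[:3]@M.T).round(2),round(env.current_time(),2))
s=.0955
while s<.1015:
    s+=.0005; go(s); f=ft(3)-b; g=f[:3]@M.T; print(round(s*1e3,1),loc()[0].round(2),g.round(2),round(env.current_time(),2))
    if g[0]<-3.3 or env.current_time()>58: break
go(s-.0012,feed=.004); f=ft(3)-b; print("back",loc()[0].round(2),(f[:3]@M.T).round(2))
go(s-.003,feed=.006); f=ft(3)-b; print("back",loc()[0].round(2),(f[:3]@M.T).round(2))
st()
E
```

```text
[ 95.67   0.48 117.67] [0.21 0.08 0.08] 48.41
96.0 95.87 [ 0.04  0.31 -0.8 ] 48.71
96.5 96.53 [-0.2  -0.24 -0.19] 49.01
97.0 97.0 [-0.06 -0.17  0.16] 49.31
97.5 97.51 [-0.7  -0.   -0.17] 49.61
98.0 98.01 [-0.46 -0.33 -0.02] 49.91
98.5 98.38 [-0.65 -0.5  -0.12] 50.21
99.0 98.69 [-2.39 -0.6   1.88] 50.51
99.5 99.16 [-4.12  0.07  2.45] 50.81
back 98.69 [-0.98 -0.21 -0.14]
back 96.53 [-0.15 -0.19 -0.42]
 t 51.81 p [ 0.5652 -0.0485  0.1175] jaw -113.0 F [-0.16  0.21 -0.49] M [0.02 0.01 0.02] g 0.497
```

The finger touched at 98.3 mm, just where a stud at 84 mm should be. The force then rose straight to 4 N with no free-sliding stretch, so the stop is right behind the stud. I leave, take a last look, and hand in.

```bash
python3 - <<'E'
from h import *
L=.0005
env.servo_line(D+N*L+U*.0850+[0,0,.1175],feed=.05); env.servo_line(D+N*L+U*.0850+[0,0,.22],feed=.12)
p=env.current_eef_pos(); env.servo_line((p[0]-.06,p[1]-.22,.28),feed=.25); st()
T=Cam("top");S=Cam("side");c={}
for n,C,roi in(("side",S,(300,200,420,340)),("top",T,(370,160,490,270))):
    im=env.camera(n); cv2.imwrite(f"pics/{n}7.png",im[:,:,::-1]); q=max(blobs(im,(5,150,120),(17,255,255),25,roi),key=lambda b:b[1][4]); c[n]=q[0]; print(n,q[0].round(2))
P,m=tri(T,c["top"],S,c["side"]); print("tri",P.round(4),m.round(4),((P-D)@U).round(4),((P-D)@N).round(4))
E
```

```text
t 54.28 p [ 0.5016 -0.2778  0.2794] jaw -112.91 F [-0.49  1.18  0.28] M [ 0.07 -0.   -0.04] g 0.5
side [351.7  268.79]
top [406.74 213.31]
tri [ 0.5597 -0.0614  0.0569] 0.0022 0.0826 -0.0006
```

View pics/side7.png

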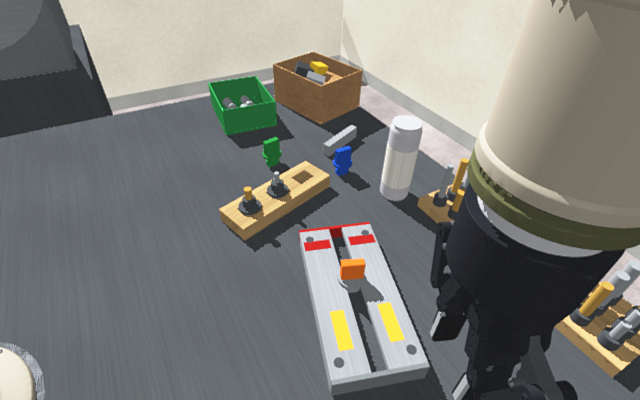

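The stud stands upright and locked at side (352,269). The rack holders, look-alikes and bottle are where they were, and the gripper is clear of everything.

```bash
python3 -c "
from cell import env
env.sign_off(); print(env.current_time())"
```

```text
the job is handed in; nothing more can be done
the job is handed in; nothing more can be done
```

I took the orange stud from the rack and dropped it into the slot between the yellow patches. I turned it clockwise, slid it to the sprung stop, and left it resting there with nothing touching it. The job was handed in at about 54 s.

- **Seating:** the foot went in without contact. The flange seated at the predicted height, with a brief 10 N push when it touched down.
- **Turn:** the walls were felt at 97.5° with 0.23 N·m, slightly above the 0.1 to 0.2 N·m you gave as enough. I then eased back to 94.5°.
- **Slide and stop:** the stud slid on to the stop, met about 84 mm from the drop point. By arm position I pressed the stop in by about 2.5 mm (about 6 N), then eased off and released. Side load reached about 5 N during the slide before I corrected it.
- **Resting against the stop:** a one-finger nudge afterwards found the spring straight away, with no free sliding. Drawing the finger back slowly left the stud in the same place.
- **Disagreement:** the cameras put the stud at 82.6 mm from the drop point, against about 84 mm by arm and force. I put this down to the 2 mm calibration error. The final bar angle read about 93° in the top view. The side view gave about 100°, but I trust that angle less.
- **Everything else:** by eye in the last picture, nothing else had moved.

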